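# Turn the slotted locking disc and push the retaining key through it

### The job

Lock the brake shaft: push the slotted disc round by its studs until the slot lines up with the retaining key, then push the key by its upright head through the slot and the keeper beyond, until it is fully home with its head against the tunnel. Do it gently and only by pushing: do not grip or lift the key, do not grip the studs, and leave the pry bar, collar and spring pin where they are.

Things in the scene. Friction and masses are not known exactly. Their poses are not given: they have to be found in the camera images.
- lock_bed: Grey cast bed of the lock, fixed to the slab. Origin on the slab on the disc's vertical axis; x is the way the key is pushed, z up. A trough (floor 18 mm above the slab, 24 mm wide between lips 24 mm above the slab) runs from x -306 mm to the tunnel at -106. A plate 130 x 130 mm, 10 mm thick, lies under the disc (x -50 to 80).
- tunnel_mouth (a point): Middle of the tunnel's rear opening, on the trough floor (bed x -106 mm, y 0, z 18). The tunnel is dark steel, runs 50 mm on along the bed's x towards the disc; opening 24 mm wide and 18 high, outside 46 mm wide, roof top 46 mm above the slab.
- keeper (a point): Middle of the keeper's opening, on its floor, at the end facing the disc (bed x 58 mm, y 0, z 18): a dark steel bridge 28 mm long along x, opening 28 mm wide and 18 high, outside 50 mm wide, roof top 46 mm above the slab.
- locking_disc (a joint): Angle of the steel locking disc about its vertical axis, growing anticlockwise seen from above. At 0 and likewise at pi the slot lies along the bed's x axis, in line with the key. It starts between 0.5 and 2.64, turns either way without stops or spring and stays where left (friction about 0.12 N m).
- disc_center (a point): Centre of the locking disc, level with its top face, 36 mm above the slab; its x axis runs along the slot. The disc is 100 mm across. The slot, 25 mm wide with flared mouths, crosses the whole disc through its centre, open at the top, its floor level with the trough's.
- stud_a (a point): Centre of the top end of one of the disc's two upright round studs, 14 mm across and 40 mm tall (top 76 mm above the slab, foot on the disc's top face at 36 mm), 37 mm from the disc's axis on the disc's +y side, square to the slot.
- stud_b (a point): The same for the other stud, on the opposite (-y) side of the disc.
- retaining_key: Brake block retaining key: loose bright steel bar with an upright head at its tail, about 0.4 to 0.8 kg. Origin on the underside, below the head's front face; x points along the bar to its tapered nose, z up. Bar 20 mm wide, 16 tall, reaching 193 mm ahead of the origin. Starts in the trough, nose in the tunnel short of the disc, head front 144 to 166 mm from the tunnel.
- key_head (a point): Centre of the key's upright head: a block 20 mm along x, 20 mm wide and 42 mm tall, standing on the trough floor (its top 60 mm above the slab). Push its back (-x) face. When the key is fully home the head's front face touches the tunnel's rear end, and this point is at x -116, y 0, z 39 mm in the bed's frame.
- pry_bar: Bystander: yellow steel pry bar, 300 mm long, 26 mm wide, up to 22 mm high, lying on the slab on the bed's +y side. Origin under its middle, x along it.
- collar_center (a point): Bystander: grey iron collar, a ring 54 mm across and 22 mm high lying on the slab; its centre.
- pin_center (a point): Bystander: chrome spring pin, a tube 18 mm across and 50 mm tall standing upright on the slab; its centre.
Not all that is in view belongs to the job. There is more than one size of the retaining_key; the job needs the middle-sized.

How it is judged:
On the way, in this order (a step that is already met when the one before it is completed fails the run):
1. the disc's slot is in line with the key (within 0.07 rad) (angle between the x axis of disc_center and the x axis of lock_bed, either way round below 0.07 rad), for 0.2 s.
2. the key is through the slot and home against the tunnel (x of key_head in the frame of lock_bed between -0.12 and -0.112 m and y of key_head in the frame of lock_bed between -0.005 and 0.005 m and z of key_head in the frame of lock_bed between 0.034 and 0.044 m), for 0.2 s.
At the end, for the whole second after the job is handed in: The key lies at rest through tunnel, disc slot and keeper with its head within 4 mm of the tunnel's rear end, within 5 mm sideways and in height, and the slot is in line with it within 0.07 rad (all of step 2 and angle between the x axis of disc_center and the x axis of lock_bed, either way round below 0.07 rad and linear speed of retaining_key below 0.01 m/s); the robot touches nothing.
It fails at once if the key is lifted or tipped: its head rises more than 8 mm (z of key_head in the frame of lock_bed above 0.047 m).
It fails at once if the key is squeezed or forced (over 40 N from the fingers) (contact force between the fingers and retaining_key above 40 N).
It fails at once if the disc or bed is squeezed or forced (over 40 N from the fingers) (contact force between the fingers and lock_bed above 40 N).
It fails at once if the pry bar, collar or spring pin is moved more than 15 mm (distance of any of pry_bar, collar_center, pin_center from where it was at the start of the episode above 0.015 m).
It also fails if it takes over 51 s, if anything falls off the work surface, if the arm or the gripper's body presses on something with over 40 N, if the wrist force passes 120 N, or if a joint passes its speed limit or range.

### The arm

A 6-joint arm with a two-finger parallel gripper is mounted at the origin on the work surface. World frame = base frame: x ahead of the robot, y to its left, z up, the work surface at z = 0. Lengths are in m, angles in rad, forces in N, time in s.
With the tool pointing down it reaches from about 0.35 to 0.775 m from the base axis. Payload 5.5 kg.
Tool frame: the origin (TCP) lies midway between the tips of the shut fingers; the grasp point (between the pads) lies grip_point_offset behind it (grip_point_offset is the distance from the TCP to the grasp point, in m); z points along the fingers, y is the direction in which the jaws open and shut (so a half turn about z gives the same grasp; the last joint's range is limited). The gripper opens to 85 mm and grips with 20 to 120 N. Pads are 22 mm wide; open, the fingers measure 114 mm over their backs; the gripper's body (76 mm by 85 mm) begins 54 mm behind the grasp point. The pads swing forward as they close: fully open they stand 13 mm farther back than shut.
Start: joints at [-1.387, 0.313, 0.046, 1.304, 0, 1.431], TCP at [0.183, -0.545, 0.208] pointing down, gripper open.
Joint ranges: [-2.76, 2.76], [-0.86, 1.69], [-1.03, 1.26], [-2.2, 2.34], [-1.47, 1.5], [-3.14, 3.14]. Speed limits (rad/s): [2.57, 2.57, 3.14, 3.14, 3.14, 3.14].

### API

Orientations are given as a unit quaternion [w, x, y, z].
In Python, from workcell import * gives the robot as it stands.
- The arm moves only by the tool send_rows, never from a script. Its argument "series" is one flat list of numbers, 7 for each row, row after row: the shift along the tool's x, y, z in cm, then the turn, a rotation vector about the tool's x, y, z in degrees, then the opening, from 0 (shut) to 1 (fully open). A call has 1 to 10 rows; each row is the pose to reach, as a shift and turn from the pose commanded when the call began, along the tool's axes at that moment; what a row does not reach only later rows make up. A row lasts 1/12 s, in which the tool goes at most 41.7 mm and 7.16 degrees, less where a joint would pass 70% of its speed; a pose out of reach is approached as far as the arm can. A call with a gripper value outside its range is refused whole. The fingers move at their own pace and stop on an object; "newtons" is the grip in N (left out, the last holds). Time passes only in rows, so rows that repeat a pose let the fingers close. It gives the time, the measured TCP pose, the force and the opening at its end, in the units of the state.
- get_state(): the state, without advancing time (a new reading comes with each control period).
- read_camera(name): name is "side" or "top"; returns the picture (400x640x3 uint8, blue, green, red); there is no depth.
- camera_info(name): a dict with "K" (3x3 intrinsics, pixels), "D" ([k1, k2, p1, p2, k3] as OpenCV has them; the pictures are not rectified), "xyz" and "attitude" of the camera in the world. Camera axes: x right, y down, z forward; pixel columns grow to the right and rows downward; lengths in m; the calibration is good to about 2 mm. A picture is of the moment at which its call begins. camera_info takes no time and is no camera call.
- hand_in(): hands the job in, once; it reports no verdict.
Trained networks look in the newest picture that a camera, given by its name, has taken for a name from the list of things; names that differ only in an ending like _2 or _b are one class to them, and where a whole thing is asked for, a point or a joint stands for the part that bears it (a point fixed in the world has none). Each returns a list of dicts, best first, with "p" (0 to 1); they miss things now and then, are a little off and sometimes report something else, mostly with a low value. They report only what shows in the picture. A call takes as long as a camera call. They do not tell look-alikes from the thing itself.
- silhouettes(camera, label): "pixels" (400x640 bool, what is visible of it) and "box" ([left, top, width, height] in pixels, round what is visible of it).
The state is a dict: "clock": time; "joint_pos": joint angles; "qvel": joint speeds; "tau": joint torques, N m; "tcp_pos": TCP position; "orientation": TCP orientation; "wrist_force": force on the tool from outside, world axes, zero at the start; "ft_torque": the same for the moment, N m; "finger_gap": finger opening in m.
Only numpy, scipy, OpenCV 4.12 (cv2) and the standard library are available. Lean on these libraries where they do the work, as an engineer would, in place of code of your own. Each camera call takes 0.05 s, during which the arm holds its last target. There are 200 camera calls.

## Working session

There is one attempt and no reset: what is moved stays moved. The work goes in short steps, Python scripts to look and compute and a tool call to move; the robot and the scene stay as the last step left them, time stands still between calls to the robot, and variables do not carry over. Pictures are saved under pics/ and viewed, about 8 in all and at most 12, crops included, and the job is handed in when it is done.

Besides the shell and the picture viewer there is one more tool, called after "Call:" as name(argument=value, ...) on one line, values as JSON. send_rows: Moves the arm, as the interface text tells. Its arguments: {"type":"object","properties":{"series":{"type":"array"},"newtons":{"type":"number"}},"required":["series"]}

```bash
mkdir -p pics; ls
python3 - <<'E'
from workcell import *
import cv2
for c in("top","side"):
    im=read_camera(c); cv2.imwrite(f"pics/{c}0.png",im); i=camera_info(c); print(c,i)
print(get_state())
E
```

```text
pics
top {'K': array([[466.21532117,   0.        , 329.57808541],
       [  0.        , 466.21532117, 200.7201395 ],
       [  0.        ,   0.        ,   1.        ]]), 'D': array([-0.06849296,  0.        ,  0.        ,  0.        ,  0.        ]), 'xyz': array([ 0.38209739, -0.02538992,  1.03868708]), 'attitude': array([ 0.07333687, -0.70204217,  0.70609985, -0.05640475])}
side {'K': array([[386.24533894,   0.        , 311.18770149],
       [  0.        , 386.24533894, 205.75546646],
       [  0.        ,   0.        ,   1.        ]]), 'D': array([0.00092307, 0.        , 0.        , 0.        , 0.        ]), 'xyz': array([0.34556832, 0.63184863, 0.46335472]), 'attitude': array([ 0.07323645, -0.13378454,  0.85822957, -0.49008176])}
{'clock': 0.1, 'joint_pos': array([-1.38660767e+00,  3.13937726e-01,  4.50541098e-02,  1.30359483e+00,
        2.27199103e-06,  1.43120000e+00]), 'qvel': array([ 0.00067241, -0.00141215,  0.00359805,  0.00010054,  0.00095281,
       -0.00056275]), 'tau': array([ 2.24670825e-03, -4.81723845e+01,  2.99245781e+01,  1.27048497e-02,
       -1.91972349e-04,  6.41943075e-06]), 'tcp_pos': array([ 0.18283944, -0.54461678,  0.20687527]), 'orientation': array([-8.40878293e-04,  9.86923659e-01,  1.61186178e-01, -1.76151916e-05]), 'wrist_force': array([-0.04388723, -0.21903159, -0.21440991]), 'ft_torque': array([-0.00875744, -0.03221801, -0.03504892]), 'finger_gap': 0.08542586236989504}
```

View pics/top0.png

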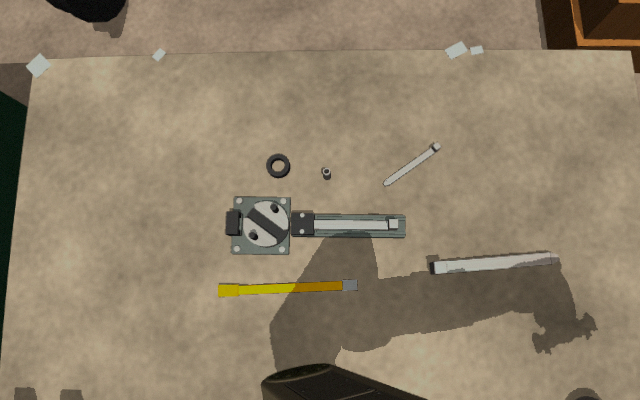

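View pics/side0.png

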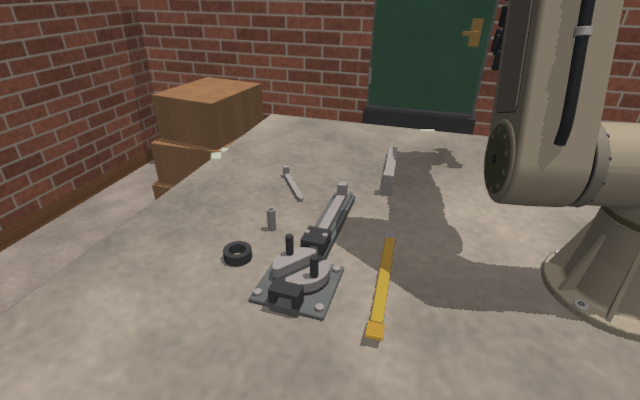

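Seen in the top view: the disc is at (265,223), the keeper at (233,222) and the tunnel at (302,223). The trough runs to (405,226), with the key head at (393,224).

There are three key candidates:
- A: in the trough, (310–397,224).
- B: small, lying at (412,165).
- C: large, at (495,263).

A fits, being middle-sized and in the trough with its nose in the tunnel. I'll confirm it in an enlarged crop.

```bash
cat > h.py <<'E'
from workcell import *
import numpy as np, cv2
from scipy.spatial.transform import Rotation as R
def q2R(q): return R.from_quat([q[1],q[2],q[3],q[0]])
def proj(c,P):
    i=camera_info(c); Rc=q2R(i["attitude"]).as_matrix()
    X=(np.atleast_2d(P)-i["xyz"])@Rc
    return cv2.projectPoints(X.reshape(-1,1,3),np.zeros(3),np.zeros(3),i["K"],i["D"])[0].reshape(-1,2)
def ray(c,uv,z):
    i=camera_info(c); Rc=q2R(i["attitude"]).as_matrix()
    n=cv2.undistortPoints(np.array(uv,float).reshape(-1,1,2),i["K"],i["D"]).reshape(-1,2)
    d=np.c_[n,np.ones(len(n))]@Rc.T
    return i["xyz"]+d*((z-i["xyz"][2])/d[:,2])[:,None]
def bed(p,P): # p=[x,y,yaw]
    P=np.atleast_2d(P); c,s=np.cos(p[2]),np.sin(p[2])
    return np.c_[p[0]+c*P[:,0]-s*P[:,1],p[1]+s*P[:,0]+c*P[:,1],P[:,2]]
E
python3 - <<'E'
from h import *
for c in("top","side"):
    read_camera(c)
    for l in("lock_bed","locking_disc","stud_a","retaining_key","keeper","pry_bar","collar_center","pin_center"):
        try: r=silhouettes(c,l)
        except Exception as e: print(l,e); continue
        for d in r[:4]: 
            v,u=np.nonzero(d["pixels"]); print(c,l,round(d["p"],2),d["box"],u.mean().round(1),v.mean().round(1),len(u))
im=cv2.imread("pics/top0.png")[188:263,215:415]
cv2.imwrite("pics/c1.png",cv2.resize(im,None,fx=4,fy=4,interpolation=cv2.INTER_CUBIC))
E
```

```text
top lock_bed 0.68 [224.5, 197.5, 180.8, 55.8] 286.7 225.4 5274
top locking_disc 0.84 [245.3, 202.9, 46.3, 41.6] 266.2 223.7 1609
top stud_a 0.94 [244.8, 199.6, 45.3, 47.4] 265.8 223.9 1649
top retaining_key 0.84 [385.3, 141.7, 54.9, 41.8] 411.9 164.2 499
top retaining_key 0.66 [312.3, 219.7, 83.0, 12.4] 358.8 224.4 765
top retaining_key 0.65 [428.2, 250.3, 129.9, 26.2] 492.2 262.9 1560
top keeper 0.98 [225.4, 194.5, 182.1, 60.9] 288.9 225.5 5551
top keeper 0.16 [315.0, 219.0, 85.0, 11.4] 356.0 224.4 836
top pry_bar 0.88 [215.1, 280.0, 139.9, 17.8] 285.9 287.7 1417
top collar_center 0.59 [267.9, 153.4, 22.4, 27.7] 276.9 164.9 341
top pin_center 0.24 [243.9, 200.3, 46.4, 47.4] 266.1 223.9 1674
side lock_bed 0.79 [248.7, 191.6, 103.5, 131.4] 304.2 271.8 5911
side locking_disc 0.66 [268.5, 238.1, 62.0, 57.3] 301.5 266.9 2019
side locking_disc 0.49 [247.1, 195.5, 108.7, 123.4] 304.7 270.7 6084
side stud_a 0.8 [273.6, 230.4, 57.1, 65.3] 301.9 266.7 2068
side retaining_key 0.83 [318.7, 178.3, 27.8, 49.5] 335.2 205.5 553
side retaining_key 0.68 [280.4, 165.7, 24.2, 34.5] 292.1 183.1 267
side retaining_key 0.67 [380.5, 147.2, 15.5, 46.5] 389.3 171.3 487
side keeper 0.97 [248.1, 191.7, 106.9, 130.2] 304.2 271.3 6054
side pry_bar 0.94 [363.8, 227.6, 35.0, 116.5] 381.7 288.9 1378
side collar_center 0.82 [221.7, 238.7, 34.7, 29.1] 237.6 253.2 670
side pin_center 0.51 [267.9, 207.8, 8.5, 23.4] 271.3 218.5 174
```

View pics/c1.png

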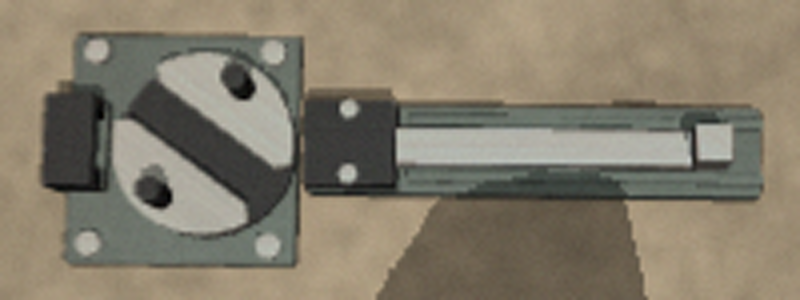

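```bash
cat > fit.py <<'E'
from h import *
from scipy.optimize import least_squares
B=np.array([[80,-65,10],[-50,-65,10],[-50,65,10],[80,65,10],[-106,-23,46],[-106,23,46],[-56,-23,46],[-56,23,46],[-306,-20,24]])/1000
C=np.array([[79,36],[302,38],[298,266],[66,263],[396,100],[396,189],[306,98],[306,187],[0,0]])[:8]
uv=C/4+[215,188]-.375; B=B[:8]
f=least_squares(lambda p:(proj("top",bed(p,B))-uv).ravel(),[.38,.12,1.57],x_scale=[.01,.01,.1],loss="soft_l1")
p=f.x; np.save("bed.npy",p); print(p,(f.fun.reshape(-1,2)).round(1).tolist())
def tobed(uv,z):
    w=ray("top",uv,z); d=w[:,:2]-p[:2]; c,s=np.cos(p[2]),np.sin(p[2]); return np.c_[c*d[:,0]+s*d[:,1],-s*d[:,0]+c*d[:,1]]*1000
c2=lambda a:np.array(a)/4+[215,188]-.375
print("studs top",tobed(c2([[237,76],[150,188]]),.076))
print("head top",tobed(c2([[714,143]]),.060), "trough end",tobed(c2([[762,108],[762,198]]),.024))
print("slot edges z36",tobed(c2([[155,82],[282,168],[130,115],[248,215]]),.036))
print("coll",ray("top",[[277.5,165.5]],.02),"pin",ray("top",[[326,172]],.05),"pry ends",ray("top",[[219,290],[357,285]],.02))
E
python3 fit.py
```

```text
[0.51897593 0.13762741 1.55393761] [[-0.7, -0.3], [0.6, -0.3], [-0.0, 0.5], [-0.4, 0.4], [0.7, 0.3], [0.3, -0.7], [0.1, 0.6], [-0.5, -0.5]]
studs top [[-22.37486441 -30.81708108]
 [ 21.20020384  28.86647439]]
head top [[-2.73955176e+02  3.67669005e-02]] trough end [[-304.52228872  -24.52227613]
 [-303.77755962   25.08516613]]
slot edges z36 [[ 28.68716288 -33.90593092]
 [-42.7283393   12.74020379]
 [ 41.6957027  -15.46527399]
 [-25.03961427  38.50426852]]
coll [[0.65356857 0.11642504 0.02      ]] pin [[0.62978931 0.00565502 0.05      ]] pry ends [[ 0.37616854  0.23977273  0.02      ]
 [ 0.386487   -0.05962968  0.02      ]]
```

Crop confirms A: bright bar in the trough, with its head at crop (714,143) and 158 mm between the head front and the tunnel, inside the stated 144–166. The slot is at about -36°, so the disc needs +36°. I'll push the bed -y stud (crop 237,76) towards bed +x, using the shut fingers above the bridge roofs.

Call:
send_rows(series=[2,-1.7,0,0,0,2,0,4.6,-3.9,0,0,0,5,0,7.5,-6.3,0,0,0,8,0,10.5,-8.8,0,0,0,12,0,13.5,-11.3,0,0,0,16,0,16.5,-13.8,0,0,0,19.5,0,19.5,-16.3,0,0,0,19.5,0,22.5,-18.8,0,0,0,19.5,0,25.5,-21.3,0,0,0,19.5,0,28.5,-23.8,0,0,0,19.5,0], newtons=30)

```text
clock: 1.83
tcp_pos: [0.3781, -0.2272, 0.208]
orientation: [0.0, 1.0, -0.008, 0.0]
wrist_force: [2.2, -0.1, -0.6]
finger_gap: -0.0002
```

```bash
cat > go.py <<'E'
# python3 go.py bx by z (mm, bed frame) -> shift/turn in tool axes
import sys
from h import *
p=np.load("bed.npy"); s=get_state(); Rt=q2R(s["orientation"]); t=s["tcp_pos"]
d=t[:2]-p[:2]; c,sn=np.cos(p[2]),np.sin(p[2])
print("t",round(s["clock"],2),"bed mm",(np.array([c*d[0]+sn*d[1],-sn*d[0]+c*d[1],t[2]])*1000).round(1),"F",s["wrist_force"].round(1),"gap",round(s["finger_gap"],4))
goal=bed(p,np.array(list(map(float,sys.argv[1:4])))/1000)[0]
x=np.array([sn,-c,0]);y=np.array([-c,-sn,0])
G=R.from_matrix(np.c_[x,y,[0,0,-1]])
print("shift cm",(Rt.inv().apply(goal-t)*100).round(2),"turn",np.degrees((Rt.inv()*G).as_rotvec()).round(2))
E
python3 go.py -75 -34 200
```

```text
t 1.83 bed mm [-367.1  134.7  208. ] F [ 2.2 -0.1 -0.6] gap -0.0002
shift cm [ 16.87 -29.22   0.79] turn [ 0.04 -0.04 -0.  ]
```

Call:
send_rows(series=[1.5,-2.6,0,0,0,0,0,3.4,-5.8,0,0,0,0,0,5.3,-9.2,0,0,0,0,0,7.2,-12.5,0.4,0,0,0,0,9.1,-15.8,0.4,0,0,0,0,11,-19.1,0.4,0,0,0,0,13,-22.5,0.8,0,0,0,0,15,-26,2,0,0,0,0,16.4,-28.4,4,0,0,0,0,16.9,-29.2,6,0,0,0,0])

```text
clock: 2.67
tcp_pos: [0.5538, 0.064, 0.1475]
orientation: [-0.0, 1.0, -0.006, 0.002]
wrist_force: [0.6, -1.1, -0.3]
finger_gap: -0.0
```

```bash
python3 go.py -75 -34 55
python3 - <<'E'
from h import *
a=read_camera("side")[150:330,210:400]; b=read_camera("top")[180:270,210:310]
cv2.imwrite("pics/c2.png",np.hstack([cv2.resize(a,(422,400)),cv2.resize(b,(378,400))[:, :378]]))
E
```

```text
t 2.67 bed mm [-73.1 -36.  147.5] F [ 0.6 -1.1 -0.3] gap -0.0
shift cm [-0.23  0.2   9.25] turn [-0.05 -0.19  0.25]
```

View pics/c2.png

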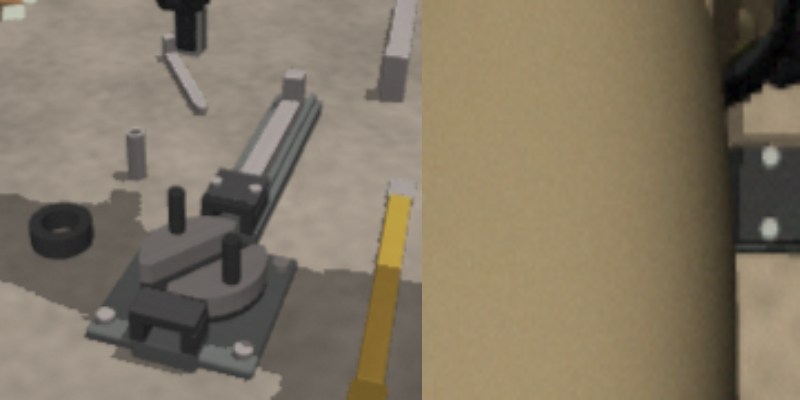

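The side crop shows the shut fingers at crop (190,25), above and behind the tunnel. The stud to push is at (178,210). The arm hides the top view. I'll descend and push until contact.

Call:
send_rows(series=[0,0,2,0,0,0,0,-0.1,0.1,4.5,0,0,0,0,-0.2,0.2,7,0,0,0,0,-0.2,0.2,8.5,0,0,0.2,0,-0.2,0.2,9.2,0,0,0.2,0,-0.2,0,9.2,0,0,0.2,0,-0.2,-0.5,9.2,0,0,0.2,0,-0.2,-1.2,9.2,0,0,0.2,0,-0.2,-1.8,9.2,0,0,0.2,0,-0.2,-2.2,9.2,0,0,0.2,0])

```text
clock: 3.6
tcp_pos: [0.5505, 0.0765, 0.057]
orientation: [-0.003, 1.0, -0.004, 0.001]
wrist_force: [0.4, 0.1, 0.5]
finger_gap: -0.0003
```

```bash
python3 go.py -22 -34 55
```

```text
t 3.6 bed mm [-60.6 -32.5  57. ] F [0.4 0.1 0.5] gap -0.0003
shift cm [ 0.18 -3.86  0.22] turn [-0.31 -0.13  0.47]
```

Call:
send_rows(series=[0.1,0,0,0,0,0,0,0.1,-0.2,0,0,0,0,0,0.1,-0.4,0,0,0,0,0,0.1,-0.6,0,0,0,0,0,0.1,-0.8,0,0,0,0,0,0.1,-1,0,0,0,0,0,0.1,-1,0,0,0,0,0])

```text
clock: 4.18
tcp_pos: [0.5505, 0.0812, 0.0557]
orientation: [-0.005, 1.0, -0.001, -0.0]
wrist_force: [-0.6, -0.5, 1.0]
finger_gap: 0.0
```

```bash
python3 go.py -22 -34 55
```

```text
t 4.18 bed mm [-55.9 -32.5  55.7] F [-0.6 -0.5  1. ] gap 0.0
shift cm [ 0.2  -3.38  0.1 ] turn [-0.52  0.01  0.84]
```

Call:
send_rows(series=[0,0,0,0,0,0,0,0,0,0,0,0,0,0,0,0,0,0,0,0,0])

```text
clock: 4.43
tcp_pos: [0.5506, 0.081, 0.0557]
orientation: [-0.004, 1.0, -0.001, -0.0]
wrist_force: [-0.9, 0.5, -0.6]
finger_gap: 0.0001
```

```bash
python3 go.py -22 -34 55
python3 - <<'E'
from h import *
s=get_state()
for k in("joint_pos","qvel","tau"): print(s[k].round(4))
a=read_camera("side")[180:330,230:370]
cv2.imwrite("pics/c3.png",cv2.resize(a,None,fx=4,fy=4,interpolation=cv2.INTER_CUBIC))
E
```

```text
t 4.43 bed mm [-56.  -32.6  55.7] F [-0.9  0.5 -0.6] gap 0.0001
shift cm [ 0.19 -3.4   0.1 ] turn [-0.51  0.01  0.83]
[-0.0034  0.3689 -0.2625  0.9395  0.0089  3.1406]
[-0.0026  0.0009  0.0013  0.0009  0.0003 -0.0011]
[ 1.70000e-02 -4.77553e+01  2.64994e+01  2.50000e-03  3.09000e-02
 -0.00000e+00]
```

View pics/c3.png

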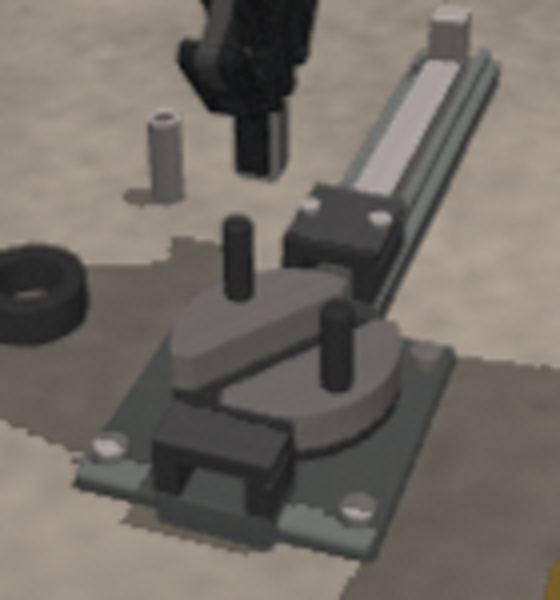

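The picture shows the fingers behind the stud, not touching it. Joint 6 is up against its end of range (3.14), so the tool stopped there. I'll turn the tool back 90° and push along tool x instead.

Call:
send_rows(series=[0,0,0,0,0,-4,0,0,0,0,0,0,-10,0,0,0,0,0,0,-16,0,0,0,0,0,0,-23,0,0,0,0,0,0,-30,0,0,0,0,0,0,-37,0,0,0,0,0,0,-44,0,0,0,0,0,0,-51,0,0,0,0,0,0,-58,0,0,0,0,0,0,-65,0])

```text
clock: 5.32
tcp_pos: [0.5506, 0.081, 0.0557]
orientation: [-0.004, 0.842, 0.539, 0.002]
wrist_force: [0.5, 0.9, -0.3]
finger_gap: -0.0004
```

```bash
sed -i 's/^x=.*/x=np.array([c,sn,0]);y=np.array([sn,-c,0])/' go.py; sed -i '$a print("J6",s["joint_pos"][5].round(3))' go.py; python3 go.py -56 -34 55
```

```text
t 5.32 bed mm [-56.  -32.6  55.7] F [ 0.5  0.9 -0.3] gap -0.0004
shift cm [0.06 0.13 0.07] turn [ -0.12  -0.51 -23.82]
J6 2.0
```

Call:
send_rows(series=[0,0.1,0,0,0,-6,0,0,0.1,0,0,0,-13,0,0,0.1,0,0,0,-19,0,0,0.1,0,0,-0.5,-23.8,0,0.1,0.1,0,0,-0.5,-23.8,0])

```text
clock: 5.73
tcp_pos: [0.5519, 0.0816, 0.0557]
orientation: [-0.001, 0.715, 0.7, -0.001]
wrist_force: [-0.4, 0.1, 1.1]
finger_gap: -0.0001
```

```bash
python3 go.py -7 -34 55
```

```text
t 5.73 bed mm [-55.5 -33.9  55.7] F [-0.4  0.1  1.1] gap -0.0001
shift cm [ 4.85 -0.01  0.08] turn [-0.12 -0.02 -0.26]
J6 1.595
```

Call:
send_rows(series=[0.3,0,0,0,0,0,0,0.7,0,0,0,0,0,0,1.1,0,0,0,0,0,0,1.4,0,0,0,0,0,0,1.7,0,0,0,0,0,0,2,0,0,0,0,0,0,2.3,0,0,0,0,0,0,2.6,0,0,0,0,0,0,2.9,0,0,0,0,0,0,3.2,0,0,0,0,0,0])

```text
clock: 6.57
tcp_pos: [0.5527, 0.1139, 0.0558]
orientation: [-0.001, 0.715, 0.699, -0.001]
wrist_force: [1.3, -0.6, -0.0]
finger_gap: 0.0
```

```bash
python3 go.py -18 -34 55
python3 - <<'E'
from h import *
a=read_camera("side")[180:330,230:370]
cv2.imwrite("pics/c4.png",cv2.resize(a,None,fx=4,fy=4,interpolation=cv2.INTER_CUBIC))
E
```

```text
t 6.57 bed mm [-23.2 -34.1  55.8] F [ 1.3 -0.6 -0. ] gap 0.0
shift cm [ 0.52 -0.01  0.08] turn [-0.11 -0.03 -0.37]
J6 1.655
```

View pics/c4.png

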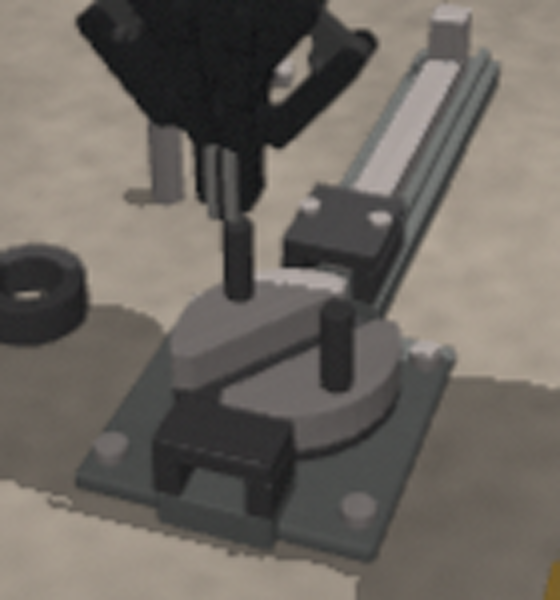

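Run:
```python
from h import *
p=np.load("bed.npy")
P=np.array([[-22,-31,76],[-22,-31,36],[22,31,76],[-106,23,46],[-106,-23,46],[80,65,10],[80,-65,10],[-23,-34,56],[-34,-34,56],[-264,0,60]])/1000
print(((proj("side",bed(p,P))-[230,180])*4).round(0))
```

```text
[[231. 220.]
 [233. 294.]
 [335. 309.]
 [401. 198.]
 [311. 181.]
 [370. 550.]
 [ 67. 472.]
 [227. 255.]
 [236. 241.]
 [440.  21.]]
```

c4 shows the fingertips ending near crop (230,213). The model puts the TCP at (233,257), so the visible tips are about 19 mm higher than the reading. The stud has not moved and there is no force. I'll back off to a spot clear of the tunnel and go lower, watching the force.

Call:
send_rows(series=[-0.5,0.1,0,0,0,0,0,-1.3,0.3,0,0,0,0,0,-2.1,0.5,0,0,0,0,0,-2.7,0.7,0,0,0,0,0,-2.9,0.7,0,0,0,0,0,-2.9,0.7,0.5,0,0,0,0,-2.9,0.7,1,0,0,0,0,-2.9,0.7,1.4,0,0,0,0,-2.9,0.7,1.7,0,0,0,0,-2.9,0.7,1.7,0,0,0,0])

```text
clock: 7.45
tcp_pos: [0.558, 0.0847, 0.0376]
orientation: [-0.002, 0.715, 0.699, -0.001]
wrist_force: [-0.3, 0.5, 0.3]
finger_gap: 0.0003
```

```bash
python3 go.py -18 -34 40
python3 - <<'E'
from h import *
p=np.load("bed.npy"); s=get_state(); print(((proj("side",s["tcp_pos"])-[230,150])*4).round(0), camera_info("side")["xyz"])
a=read_camera("side")[150:300,230:370]
cv2.imwrite("pics/c5.png",cv2.resize(a,None,fx=4,fy=4,interpolation=cv2.INTER_CUBIC))
E
```

```text
t 7.45 bed mm [-52.3 -39.9  37.6] F [-0.3  0.5  0.3] gap 0.0003
shift cm [ 3.43 -0.62 -0.24] turn [-0.22 -0.03 -0.34]
J6 1.602
[[239. 369.]] [0.34556832 0.63184863 0.46335472]
```

View pics/c5.png

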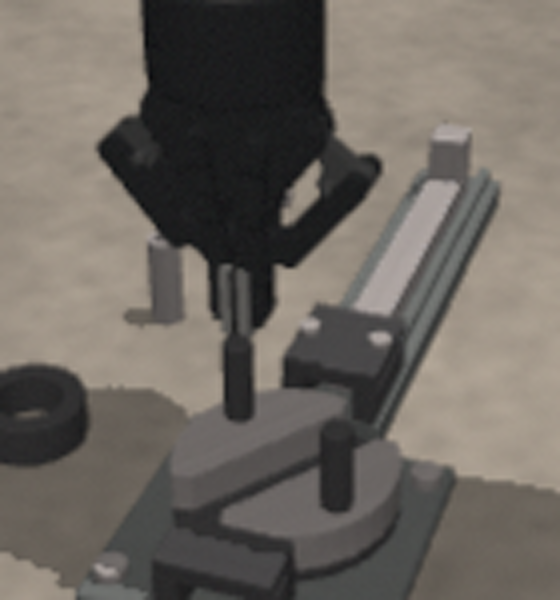

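Call:
send_rows(series=[0,-0.2,-0.2,0,0,0,0,0,-0.5,-0.2,0,0,0,0,0.3,-0.6,-0.2,0,0,0,0,0.6,-0.6,-0.2,0,0,0,0,0.9,-0.6,-0.2,0,0,0,0,1.2,-0.6,-0.2,0,0,0,0,1.5,-0.6,-0.2,0,0,0,0,1.8,-0.6,-0.2,0,0,0,0,2.1,-0.6,-0.2,0,0,0,0])

```text
clock: 8.25
tcp_pos: [0.556, 0.1033, 0.0411]
orientation: [0.003, 0.716, 0.698, -0.001]
wrist_force: [5.0, -9.1, -2.3]
finger_gap: -0.0001
```

```bash
python3 go.py -22 -34 40
```

```text
t 8.25 bed mm [-33.7 -37.6  41.1] F [ 5.  -9.1 -2.3] gap -0.0001
shift cm [ 1.17 -0.37  0.11] turn [ 0.14  0.27 -0.46]
J6 1.64
```

Call:
send_rows(series=[0.2,0,0,0,0,0,0,0.4,0,0,0,0,0,0,0.6,0,0,0,0,0,0,0.8,0,0,0,0,0,0,0.8,0,0,0,0,0,0])

```text
clock: 8.67
tcp_pos: [0.5554, 0.1127, 0.0411]
orientation: [0.001, 0.716, 0.699, -0.0]
wrist_force: [2.8, -4.1, -0.2]
finger_gap: -0.0001
```

```bash
python3 go.py -18 -36 40
python3 - <<'E'
from h import *
a=read_camera("side")[180:330,230:370]
cv2.imwrite("pics/c6.png",cv2.resize(a,None,fx=4,fy=4,interpolation=cv2.INTER_CUBIC))
E
```

```text
t 8.67 bed mm [-24.3 -36.9  41.1] F [ 2.8 -4.1 -0.2] gap -0.0001
shift cm [ 0.63 -0.09  0.11] turn [ 0.06  0.1  -0.41]
J6 1.654
```

View pics/c6.png

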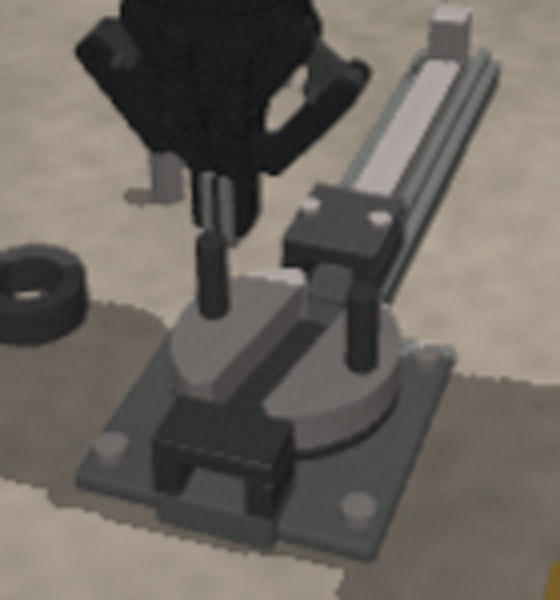

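The disc is turning: the studs now top out at crop (210,238) and (361,285). I'll compute the angle from those.

```bash
cat > ang.py <<'E'
import sys
from h import *
from scipy.optimize import least_squares
p=np.load("bed.npy")
def m(a): # slot angle
    d=.037*np.array([-np.sin(a),np.cos(a)])
    return (proj("side",bed(p,[[-d[0],-d[1],.076],[d[0],d[1],.076]]))-[230,180])*4
def fit(u): return least_squares(lambda q:(m(q[0])+q[1:]-u).ravel(),[-.3,0,0],x_scale=[.1,5,5])
for u in ([[238,222],[337,309]],np.array(list(map(float,sys.argv[1:5]))).reshape(2,2)):
    f=fit(np.array(u)); print("deg",np.degrees(f.x[0]).round(1),f.x[1:].round(1),f.fun.round(1))
print(m(0))
E
python3 ang.py 210 238 361 285
```

```text
deg -36.1 [4.8 1.1] [ 0.1  0.2 -0.1 -0.2]
deg -9.3 [ 3.1 -1.8] [-1.6 -1.5  1.6  1.5]
[[198.94377524 245.82850801]
 [364.99883017 280.07175048]]
```

Call:
send_rows(series=[0.15,0,0,0,0,0,0,0.3,0,0,0,0,0,0,0.45,0,0,0,0,0,0,0.6,0,0,0,0,0,0,0.6,0,0,0,0,0,0,0.6,0,0,0,0,0,0])

```text
clock: 9.22
tcp_pos: [0.5547, 0.1192, 0.0412]
orientation: [-0.0, 0.715, 0.699, -0.0]
wrist_force: [3.0, -4.4, 0.9]
finger_gap: 0.0001
```

```bash
python3 go.py -18 -36 40
python3 - <<'E'
from h import *
a=read_camera("side")[180:330,230:370]
cv2.imwrite("pics/c7.png",cv2.resize(a,None,fx=4,fy=4,interpolation=cv2.INTER_CUBIC))
E
```

```text
t 9.22 bed mm [-17.9 -36.   41.2] F [ 3.  -4.4  0.9] gap 0.0001
shift cm [-0.01 -0.    0.12] turn [-0.02  0.02 -0.38]
J6 1.665
```

View pics/c7.png

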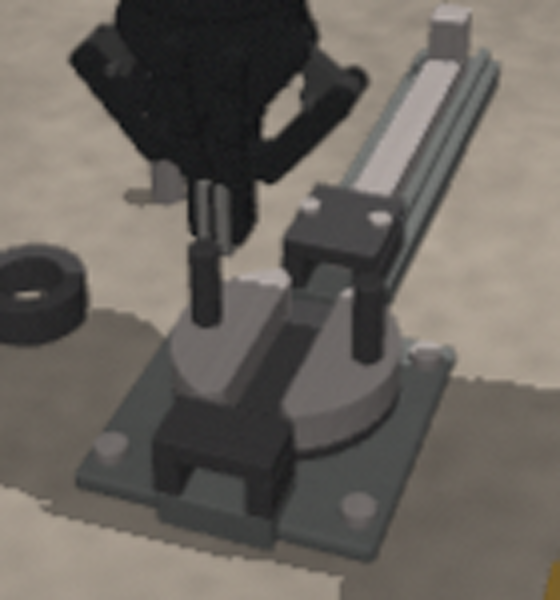

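Slot is now aligned to within about 1–2°: studs at (204,245) and (368,281), against the aligned model's (203,247) and (369,281). I'll back off, rise, and go behind the key head.

Call:
send_rows(series=[-0.5,0,0,0,0,0,0,-1.5,0,-1,0,0,0,0,-2.5,0,-3.5,0,0,0,0,-3.5,0,-6,0,0,0,0,-6,-0.6,-7,0,0,0,0,-9.5,-1.2,-7,0,0,0,0,-13,-1.8,-7,0,0,0,0,-16.5,-2.4,-7,0,0,0,0,-20,-3,-7,0,0,0,0,-23.5,-3.6,-7,0,0,0,0])

```text
clock: 10.1
tcp_pos: [0.5111, -0.1159, 0.1112]
orientation: [-0.001, 0.715, 0.699, -0.0]
wrist_force: [1.2, -0.5, -0.2]
finger_gap: 0.0001
```

```bash
python3 go.py -318 0 100
```

```text
t 10.1 bed mm [-253.6    3.6  111.2] F [ 1.2 -0.5 -0.2] gap 0.0001
shift cm [-6.44  0.4   1.11] turn [-0.14 -0.1  -0.34]
J6 1.217
```

Call:
send_rows(series=[-3,0.2,0,0,0,0,0,-6,0.4,0,0,0,-0.3,0,-6.8,0.4,1,0,0,-0.3,0,-6.8,0.4,3,0,0,-0.3,0,-6.8,0.4,4,0,0,-0.3,0,-6.8,0.4,4,0,0,-0.3,0])

```text
clock: 10.6
tcp_pos: [0.5121, -0.1812, 0.068]
orientation: [-0.004, 0.714, 0.701, -0.001]
wrist_force: [-0.4, 0.6, 0.8]
finger_gap: -0.0001
```

```bash
python3 go.py -318 0 30
python3 - <<'E'
from h import *
p=np.load("bed.npy"); s=get_state()
a=read_camera("side"); b=read_camera("top")
cv2.imwrite("pics/t8.png",b)
o=np.array([270,125]); A=cv2.resize(a[125:265,270:400],None,fx=4,fy=4,interpolation=cv2.INTER_CUBIC)
u=((proj("side",s["tcp_pos"])[0]-o)*4); print("tcp crop",u)
B=cv2.resize(b[190:260,230:310],(270,236)); A=np.hstack([A,np.vstack([B,np.zeros((A.shape[0]-236,270,3),np.uint8)])])
cv2.imwrite("pics/c8.png",A); print(A.shape)
E
```

```text
t 10.6 bed mm [-318.9    1.5   68. ] F [-0.4  0.6  0.8] gap -0.0001
shift cm [0.07 0.18 3.8 ] turn [-0.42 -0.23 -0.08]
J6 1.101
tcp crop [307.34737364 188.60355134]
(560, 790, 3)
```

View pics/c8.png

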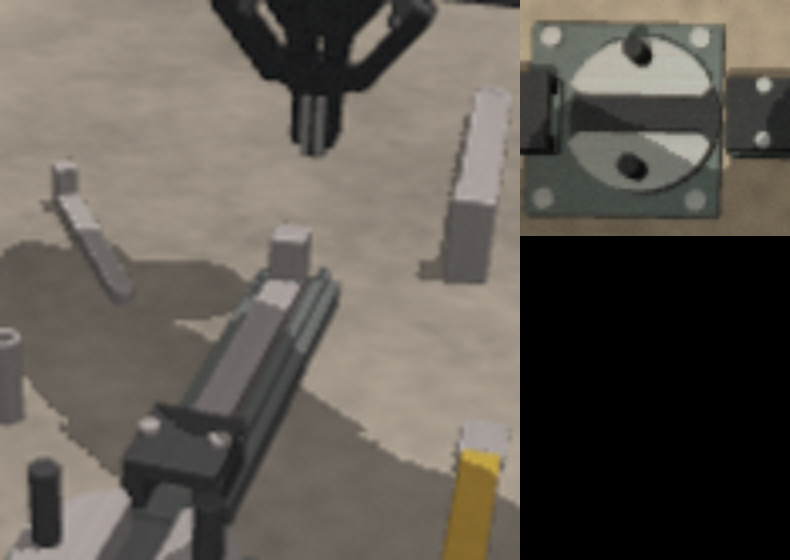

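The top inset shows the slot in line with the tunnel and keeper. The side view shows the tips at crop (313,155), behind and above the head at (290,250). They sit the same 20–25 mm above the TCP reading. I'll lower and make contact gently.

Call:
send_rows(series=[0,0.15,1.2,0,0,0,0,0,0.15,2.5,0,0,0,0,0,0.15,3.6,0,0,0,0,0,0.15,4.3,0,0,0,0,0.3,0.15,4.3,0,0,0,0,0.9,0.15,4.3,0,0,0,0,1.5,0.15,4.3,0,0,0,0,2,0.15,4.3,0,0,0,0,2.4,0.15,4.3,0,0,0,0,2.7,0.15,4.3,0,0,0,0])

```text
clock: 11.53
tcp_pos: [0.5174, -0.1559, 0.0285]
orientation: [0.0, 0.713, 0.701, -0.001]
wrist_force: [-0.4, -3.9, 1.2]
finger_gap: 0.0001
```

```bash
python3 go.py -285 0 25
```

```text
t 11.53 bed mm [-293.5   -3.4   28.5] F [-0.4 -3.9  1.2] gap 0.0001
shift cm [ 0.85 -0.34  0.35] turn [-0.03  0.1  -0.05]
J6 1.148
```

Call:
send_rows(series=[0.3,-0.1,0.1,0,0,0,0,0.8,-0.2,0.2,0,0,0,0,1.3,-0.3,0.2,0,0,0,0,1.8,-0.3,0.2,0,0,0,0,2.3,-0.3,0.2,0,0,0,0,2.8,-0.3,0.2,0,0,0,0,3.3,-0.3,0.2,0,0,0,0,3.8,-0.3,0.2,0,0,0,0,4.3,-0.3,0.2,0,0,0,0,4.8,-0.3,0.2,0,0,0,0])

```text
clock: 12.37
tcp_pos: [0.5157, -0.1084, 0.0265]
orientation: [0.001, 0.714, 0.7, -0.0]
wrist_force: [0.7, -5.5, 3.5]
finger_gap: -0.0002
```

```bash
python3 go.py -137 0 25
```

```text
t 12.37 bed mm [-246.1   -0.9   26.5] F [ 0.7 -5.5  3.5] gap -0.0002
shift cm [10.91 -0.11  0.13] turn [ 0.02  0.1  -0.11]
J6 1.231
```

Call:
send_rows(series=[0.4,0,0,0,0,0,0,0.8,-0.1,0,0,0,0,0,1.2,-0.1,0,0,0,0,0,1.6,-0.1,0,0,0,0,0,2,-0.1,0,0,0,0,0,2.4,-0.1,0,0,0,0,0,2.8,-0.1,0,0,0,0,0,3.2,-0.1,0,0,0,0,0,3.6,-0.1,0,0,0,0,0,4,-0.1,0,0,0,0,0])

```text
clock: 13.2
tcp_pos: [0.516, -0.0686, 0.0266]
orientation: [0.001, 0.714, 0.7, -0.0]
wrist_force: [2.6, -6.6, 2.4]
finger_gap: 0.0
```

```bash
python3 go.py -137 0 25
```

```text
t 13.2 bed mm [-206.2   -0.5   26.6] F [ 2.6 -6.6  2.4] gap 0.0
shift cm [ 6.92 -0.06  0.15] turn [ 0.07  0.1  -0.11]
J6 1.304
```

Call:
send_rows(series=[0.4,0,0,0,0,0,0,0.8,0,0,0,0,0,0,1.2,0,0,0,0,0,0,1.6,0,0,0,0,0,0,2,0,0,0,0,0,0,2.4,0,0,0,0,0,0,2.8,0,0,0,0,0,0,3.2,0,0,0,0,0,0,3.6,0,0,0,0,0,0,4,0,0,0,0,0,0])

```text
clock: 14.03
tcp_pos: [0.5167, -0.0286, 0.0266]
orientation: [0.001, 0.714, 0.7, -0.0]
wrist_force: [3.5, -6.0, 2.5]
finger_gap: 0.0002
```

```bash
python3 go.py -137 0 25
```

```text
t 14.03 bed mm [-166.2   -0.5   26.6] F [ 3.5 -6.   2.5] gap 0.0002
shift cm [ 2.92 -0.06  0.15] turn [ 0.07  0.1  -0.11]
J6 1.38
```

Call:
send_rows(series=[0.3,0,0,0,0,0,0,0.6,0,0,0,0,0,0,0.9,0,0,0,0,0,0,1.2,0,0,0,0,0,0,1.5,0,0,0,0,0,0,1.8,0,0,0,0,0,0,2,0,0,0,0,0,0,2.2,0,0,0,0,0,0,2.4,0,0,0,0,0,0,2.5,0,0,0,0,0,0])

```text
clock: 14.87
tcp_pos: [0.5172, -0.0035, 0.0266]
orientation: [0.001, 0.714, 0.7, -0.0]
wrist_force: [2.5, -5.5, 2.4]
finger_gap: -0.0002
```

Call:
send_rows(series=[0.1,0,0,0,0,0,0,0.2,0,0,0,0,0,0,0.2,0,0,0,0,0,0])

```text
clock: 15.12
tcp_pos: [0.5172, -0.0015, 0.0266]
orientation: [0.001, 0.714, 0.7, -0.0]
wrist_force: [2.5, -4.2, 2.2]
finger_gap: 0.0001
```

```bash
python3 go.py -137 0 25
```

```text
t 15.12 bed mm [-139.1   -0.6   26.6] F [ 2.5 -4.2  2.2] gap 0.0001
shift cm [ 0.21 -0.06  0.16] turn [ 0.07  0.08 -0.1 ]
J6 1.432
```

Close to home now, so I'll go 1 mm per row until the force rises.

Call:
send_rows(series=[0.1,0,0,0,0,0,0,0.2,0,0,0,0,0,0])

```text
clock: 15.28
tcp_pos: [0.5173, 0.0003, 0.0266]
orientation: [0.001, 0.714, 0.7, -0.0]
wrist_force: [2.8, -6.4, 2.6]
finger_gap: 0.0004
```

Call:
send_rows(series=[0.1,0,0,0,0,0,0,0.1,0,0,0,0,0,0])

```text
clock: 15.45
tcp_pos: [0.5173, 0.0009, 0.0266]
orientation: [0.001, 0.714, 0.7, -0.001]
wrist_force: [2.8, -7.5, 3.0]
finger_gap: -0.0
```

Call:
send_rows(series=[0.1,0,0,0,0,0,0,0.1,0,0,0,0,0,0])

```text
clock: 15.62
tcp_pos: [0.5173, 0.0009, 0.0266]
orientation: [0.002, 0.714, 0.7, -0.001]
wrist_force: [2.4, -10.8, 2.0]
finger_gap: 0.0002
```

It stops at bed x -136.7 (predicted -137) with the force rising, so the key is home. I'll hold briefly, back off straight, rise and check.

Call:
send_rows(series=[0,0,0,0,0,0,0,0,0,0,0,0,0,0,0,0,0,0,0,0,0,-0.3,0,0,0,0,0,0,-1,0,0,0,0,0,0,-2,0,0,0,0,0,0,-3,0,0,0,0,0,0,-4,0,-2,0,0,0,0,-6,0,-5,0,0,0,0,-9,0,-8,0,0,0,0])

```text
clock: 16.45
tcp_pos: [0.5122, -0.0854, 0.1049]
orientation: [-0.003, 0.713, 0.702, -0.001]
wrist_force: [1.4, -0.3, -0.5]
finger_gap: -0.0001
```

Call:
send_rows(series=[-3,0,-2,0,0,0,0,-6,0,-4,0,0,0,0,-9,0,-4,0,0,0,0,-12,0,-4,0,0,0,0,-15,0,-4,0,0,0,0,-17,0,-4,0,0,0,0,-18,0,-4,0,0,0,0,-18,0,-4,0,0,0,0])

```text
clock: 17.12
tcp_pos: [0.5103, -0.2683, 0.1445]
orientation: [-0.001, 0.715, 0.7, -0.001]
wrist_force: [0.1, -0.6, -0.8]
finger_gap: 0.0002
```

```bash
python3 go.py 0 0 0
python3 - <<'E'
from h import *
a=read_camera("side")[170:320,230:370]; b=read_camera("top")
A=np.vstack([cv2.resize(b[188:263,215:415],None,fx=4,fy=4,interpolation=cv2.INTER_CUBIC),np.hstack([cv2.resize(a,(280,300)),np.zeros((300,520,3),np.uint8)])])
cv2.imwrite("pics/c9.png",A)
E
```

```text
t 17.12 bed mm [-406.1    1.8  144.5] F [ 0.1 -0.6 -0.8] gap 0.0002
shift cm [4.059e+01 4.000e-02 1.449e+01] turn [-0.14 -0.05 -0.25]
J6 0.969
```

View pics/c9.png

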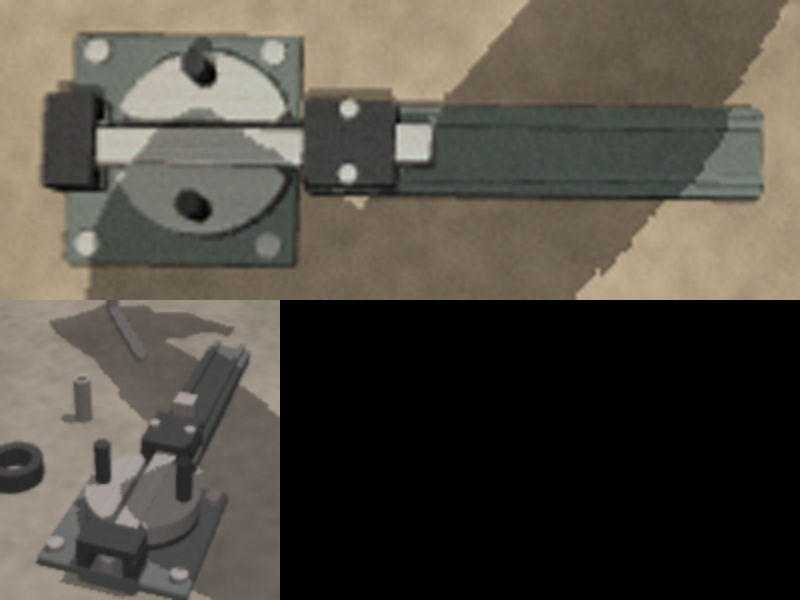

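The top crop shows the key running from the tunnel through the slot into the keeper. The head (396–432,143) is flush with the tunnel edge at 396. The side crop shows the nose inside the keeper. I'll do one quick numeric check, then hand in.

```bash
cat > chk.py <<'E'
exec(open("fit.py").read().split('print("studs')[0])
print("head top",tobed(c2([[414,143]]),.06)); a=tobed(c2([[203,70],[192,207]]),.070); d=a[1]-a[0]; print(a,"slot deg",np.degrees(np.arctan2(-d[0],d[1])))
hand_in()
E
python3 chk.py
```

```text
[0.51897593 0.13762741 1.55393761] [[-0.7, -0.3], [0.6, -0.3], [-0.0, 0.5], [-0.4, 0.4], [0.7, 0.3], [0.3, -0.7], [0.1, 0.6], [-0.5, -0.5]]
head top [[-115.40292547    1.56702329]]
[[ -3.2523663  -34.90178568]
 [ -0.20796172  37.92201989]] slot deg -2.393860393627174
the job is handed in; nothing more can be done
```

I turned the disc about 36° by pushing one stud with the shut fingers, then pushed the middle-sized key by its head through the slot and keeper. It went in until it stopped against the tunnel. I backed the arm clear and handed in at about 17 s of the 51 s allowed; no verdict was reported.

**Last checks:**
- **Key head:** at about x -115.4 mm, y 1.6 mm in the bed frame (target -116, 0). Its front looks flush with the tunnel in the top picture. I did not measure its height at the end.
- **Slot:** about -2.4° from the stud tops, inside the 4° limit. That comes from a rough pixel reading, but the key passing through the slot supports it.
- **Forces:** the readings at the end of each move were about 11 N at most.
- **Bystanders:** the collar and spring pin look unmoved in the last side view. The pry bar was outside that last picture; nothing reached near it.

**What went wrong or disagreed:**
- **Fingertip height:** the side camera showed the fingertips 20–25 mm higher than the TCP reading. My first push therefore passed over the stud, so I went lower. I don't know the cause.
- **Joint 6:** it ran up against its end of range once (3.1406, listed as 3.14). I turned the tool 90° away from it; the run carried on normally.

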